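# Shut and bolt the hearing-aid test box

### The job

Make the hearing-aid test box ready for a measurement: press its open lid fully shut, then push the barrel bolt by its black ball knob all the way home into the keeper on the lid, and at the end of the slot push the knob over and fully down into the side notch, so that the bolt is locked. Only push with the fingertips or the outside of the fingers: do not take the knob or the lid handle between the fingers and do not raise the lid. Leave the coupler, the jar, the handset and the headphones where they are.

Things in the scene. Friction and masses are not known exactly. Their poses are not given: they have to be found in the camera images.
- test_box: Fixed beige bench box, 300 (x) x 390 (y) x 120 (z) mm; pushing does not move it. Origin: centre of its underside, on the desk. z up, flat top deck at z = 120; x to its far side, y to its left (hinge) side. The lid covers a foam-lined well (x -112..112, y -80..160); the right rim of the deck (y -195..-80) carries the barrel bolt, lying along y at x = 0.
- slot (a point): Middle of the top of the bolt's steel tube casing, 30 above the deck, axes as the box's. Casing 28 mm in outer diameter, y -40..38 from here, on a base plate x -26..26, y -46..44. Its L-shaped slot: a straight leg 10 mm wide along the top, y -25..25; at its +y end a second leg (the notch), y 12..25, runs down the +x side.
- notch (a point): The notch (second leg of the L slot) at the outside of the casing, +x side, level with the rod's axis, which is 16 above the deck; axes as the box's.
- lid (a joint): Hinge of the lid, rad: 0 = shut, top flush with the deck; grows as it opens (starts 0.35 to 0.65). Cream panel 220 (x) x 236 (y) x 18 mm; hinge line along the box's x at y = 160, z = 120 of the box; free edge on the right (y = -78 when shut). Its friction hinge holds it where it is left; about 2 to 5 N down near the free edge closes it.
- lid_edge (a point): Middle of the lid's free edge, at its top face (moves with the lid; axes as the box's when shut).
- lid_handle (a point): Middle of the black bar handle on the lid's top: bar 10 mm thick, 100 mm long along the box's x, its axis 30 above the lid's top and 100 mm from the hinge line. Axes as the box's when shut.
- keeper (a point): Middle of the top of the steel keeper on the lid, by the middle of its free edge: a bridge 41 (x) x 20 (y) mm and 29 above the lid's top, with feet to x = -35..35; its opening, 17 mm wide, takes the 12 mm bolt rod. Axes as the box's when shut.
- bolt (a joint): Slide of the bolt rod along the box's +y (towards the lid), m: 0 = drawn, 0.040 = fully home at its stop, the rod through the keeper (starts 0 to 0.010). Friction about 3 N; it stays where it is left. The lid cannot shut over a bolt that has been pushed out too soon.
- knob (a joint): Turn of the bolt and its knob about the rod's axis, rad: 0 = knob upright in the straight leg of the slot, grows as it tips to the box's +x; 1.3 = fully down in the notch. Until the bolt is at 0.036 or more the slot keeps the knob within about 0.2 of upright. About 1 to 2 N at the ball turns it; it stays where it is left.
- knob_ball (a point): Centre of the black ball knob, 20 mm in diameter, on a 7 mm steel stem; 42 mm from the rod's axis, so 58 above the deck when upright and, when fully down, about 27 above it and 40 mm to the box's +x of the rod.
- coupler_mid (a point): Centre of a loose brass coupler, a stepped cylinder 25 mm in diameter and 32 tall, standing on the right rim of the deck. Bystander.
- jar_mid (a point): Centre of a loose white jar with a blue cap, 36 mm in diameter and 48 tall, standing on the right rim of the deck. Bystander.
- handset: Loose grey patient response handset with a red button, 110 x 26 x 26 mm, lying on the desk right of the box. Origin: centre of its underside, x along it. Bystander.
- headset: Loose headphones, one red and one blue cup, black band, about 175 x 170 x 72 mm, lying on the desk left of the box. Origin: on the desk between the cups. Bystander.

How it is judged:
By the outcome, as a careful person would: the job done as asked, in the order asked, and still so for the second after the job is handed in, with the robot touching nothing.
It also fails if it takes over 54 s, if anything falls off the work surface, if the arm or the gripper's body presses on something with over 40 N, if the wrist force passes 120 N, or if a joint passes its speed limit or range.

### The arm

A 6-joint arm with a two-finger parallel gripper is mounted at the origin on the work surface. World frame = base frame: x ahead of the robot, y to its left, z up, the work surface at z = 0. Lengths are in mm, angles in rad, forces in N, time in s.
With the tool pointing down it reaches from about 250 to 775 mm from the base axis. Payload 4 kg.
Tool frame: the origin (TCP) lies at the very end of the fingers, on their centre line; the grasp point (between the pads) lies 19 mm behind it; z points along the fingers, y is the direction in which the jaws open and shut (so a half turn about z gives the same grasp; the last joint's range is limited). The gripper opens to 94 mm and grips with 3 to 60 N. Pads are 16 mm wide; open, the fingers measure 119 mm over their backs; the gripper's body (75 mm by 177 mm) begins 78 mm behind the grasp point.
Start: joints at [-1.424, 0.087, 1.371, -0, 1.684, -0.103], TCP at [135.962, -532.949, 205.506] pointing down, gripper open.
Joint ranges: [-3.1, 3.1], [-0.76, 2.03], [0.27, 2.55], [-1.08, 4.22], [0.17, 2.65], [-2.57, 2.57]. Speed limits (rad/s): [2.79, 2.79, 3.14, 3.14, 3.14, 3.14].

### API

Orientations are given as a rotation vector (axis times angle).
In Python, from plant import monitor, eyes, job, nets gives the robot as it stands.
- The arm moves only by the tool step_arm, never from a script. Its argument "deltas" is one flat list of numbers, 5 for each row, row after row: the shift along the tool's x, y, z in mm, then the turn about the tool's z in rad, then the closure, from -1 (fully open) to 1 (shut), so that 0 is half open. In form: [x, y, z, turn, fingers, x, y, z, turn, fingers, ...]. A call has 1 to 8 rows; each row shifts and turns the commanded pose from where the row before left it, along the tool's axes as they then stand; what a row does not reach is not made up. A row lasts 1/8 s, in which the tool goes at most 62.5 mm and 10.7 degrees, less where a joint would pass 70% of its speed; a pose out of reach is approached as far as the arm can. A call with a gripper value outside its range is refused whole. The fingers move at their own pace and stop on an object; "newtons" is the grip in N (left out, the last holds). Time passes only in rows, so rows that do not move let the fingers close. It gives the time, the measured TCP pose, the force and the opening at its end, in the units of the state.
- monitor.sense(): the state, without advancing time (a new reading comes with each control period).
- eyes.grab_frame(name): name is "scene" or "top" or "wrist"; returns (picture, depth): 400x640x3 uint8, blue, green, red; 400x640 float32, mm along the optical axis (not along the pixel's ray), 0 where there is no reading.
- eyes.camera_params(name): a dict with "intrinsics" (3x3 intrinsics, pixels), "cam_to_world" (4x4, takes a point from camera to world coordinates). Camera axes: x right, y down, z forward; pixel columns grow to the right and rows downward; lengths in mm; the calibration is good to about 2 mm. A picture is of the moment at which its call begins: read the wrist's pose just before it. camera_params takes no time and is no camera call; for the wrist camera it gives the pose at the moment of the call.
- job.hand_in(): hands the job in, once; it reports no verdict.
Trained networks look in the newest picture that a camera, given by its name, has taken for a name from the list of things; names that differ only in an ending like _2 or _b are one class to them, and where a whole thing is asked for, a point or a joint stands for the part that bears it (a point fixed in the world has none). Each returns a list of dicts, best first, with "confidence" (0 to 1); they miss things now and then, are a little off and sometimes report something else, mostly with a low value. They report only what shows in the picture. A call takes as long as a camera call.
- nets.recognise(camera, thing): "centre" ([row, column] in pixels, amid what is visible of it).
The state is a dict: "time": time; "joints": joint angles; "dq": joint speeds; "effort": joint torques, N m; "eef_pos": TCP position; "tcp_rot": TCP orientation; "wrist_force": force on the tool from outside, world axes, zero at the start; "torque": the same for the moment, N m; "width": finger opening in mm.
Only numpy, scipy, OpenCV 4.12 (cv2) and the standard library are available. Lean on these libraries where they do the work, as an engineer would, in place of code of your own. Each camera call takes 0.05 s, during which the arm holds its last target. There are 200 camera calls.

## Working session

There is one attempt and no reset: what is moved stays moved. The work goes in short steps, Python scripts to look and compute and a tool call to move; the robot and the scene stay as the last step left them, time stands still between calls to the robot, and variables do not carry over. Pictures are saved under pics/ and viewed, about 8 in all and at most 12, crops included, and the job is handed in when it is done.

Besides the shell and the picture viewer there is one more tool, called after "Request:" by a JSON object that holds its "fn" and its "kwargs". step_arm: Moves the arm, as the interface text tells. Its arguments: {"type":"object","properties":{"deltas":{"type":"array","items":{"type":"number"}},"newtons":{"type":"number"}},"required":["deltas"]}

```bash
ls; mkdir -p pics; cat > h.py <<'E'
import numpy as np, cv2
from plant import monitor, eyes, job, nets
def pt(cam,d,rc,r=2):
    p=eyes.camera_params(cam);K=np.array(p["intrinsics"]);T=np.array(p["cam_to_world"])
    a,b=int(round(rc[0])),int(round(rc[1])); w=d[max(a-r,0):a+r+1,max(b-r,0):b+r+1]; w=w[w>0]
    if len(w)==0: return None
    z=np.median(w); return (T@np.r_[np.linalg.inv(K)@[rc[1],rc[0],1]*z,1])[:3].round(1)
E
python3 - <<'E'
from h import *
s=monitor.sense();print(s)
for c in ["scene","top"]:
    im,d=eyes.grab_frame(c);cv2.imwrite(f"pics/{c}0.png",im);np.save(f"pics/{c}0.npy",d)
    for n in ["test_box","slot","lid_edge","lid_handle","keeper","knob_ball","coupler_mid","jar_mid","handset","headset"]:
        print(c,n,[(np.round(r["centre"]),round(r["confidence"],2),pt(c,d,r["centre"])) for r in nets.recognise(c,n)[:2]])
E
```

```text
pics
{'time': 0.0, 'joints': array([-1.42406716e+00,  8.79937531e-02,  1.37220899e+00, -1.48432682e-05,
        1.68356069e+00, -1.03145856e-01]), 'dq': array([-0.00061731, -0.00073893, -0.00129839, -0.00111276,  0.00057187,
       -0.00014198]), 'effort': array([-1.68156203e-03, -3.40180600e+01, -3.02431583e+01,  7.16544525e-02,
        3.28214758e-02, -1.52534062e-04]), 'eef_pos': array([ 135.89520303, -532.41042379,  204.30593098]), 'tcp_rot': array([-3.11495267e+00, -3.91209456e-01,  9.73981898e-05]), 'wrist_force': array([-8.93118435e-01, -1.33854025e-04,  4.37089878e-01]), 'torque': array([-0.00176732, -0.03218785, -0.00130325]), 'width': 93.97831485499324}
scene test_box [(array([209., 357.]), 0.78, array([617.5,  88.7, 191.7])), (array([183., 188.]), 0.3, array([ 483. , -448.9,   17.7]))]
scene slot [(array([180., 311.]), 0.76, array([503.2, -50. , 141.1]))]
scene lid_edge [(array([189., 375.]), 0.57, array([537.7, 128.5, 181.8]))]
scene lid_handle [(array([189., 371.]), 0.65, array([543.6, 117.1, 186.7])), (array([212., 292.]), 0.64, array([618.8, -80. , 140.1]))]
scene keep
[... 474 characters left out ...]
3.]), 0.68, array([500.8,  81.4, 215. ]))]
top slot [(array([232., 331.]), 0.84, array([485.4, -40.2, 146.1]))]
top lid_edge []
top lid_handle [(array([229., 338.]), 0.73, array([486.9, -57.5, 186.7])), (array([189., 340.]), 0.2, array([602.4, -66.7, 137.6]))]
top keeper [(array([216., 268.]), 0.6, array([523.3, 121. , 186.9]))]
top knob_ball [(array([231., 139.]), 0.64, array([522.2, 517.2,   1.4]))]
top coupler_mid [(array([189., 342.]), 0.57, array([600.7, -72.2, 139.8]))]
top jar_mid [(array([280., 334.]), 0.57, array([356.8, -43.1, 168.5])), (array([252., 161.]), 0.57, array([458.5, 448.9,   5.5]))]
top handset [(array([239., 478.]), 0.7, array([ 470.8, -461.7,   22.6]))]
top headset []
```

```bash
python3 - <<'E'
from h import *
a=cv2.imread("pics/top0.png")[140:320,180:400]; b=cv2.imread("pics/scene0.png")[80:320,220:480]
a=cv2.resize(a,(660,540),interpolation=cv2.INTER_CUBIC);cv2.imwrite("pics/a.png",a)
cv2.imwrite("pics/b.png",cv2.resize(b,(650,600),interpolation=cv2.INTER_CUBIC))
E
```

```text
(no output)
```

View pics/a.png

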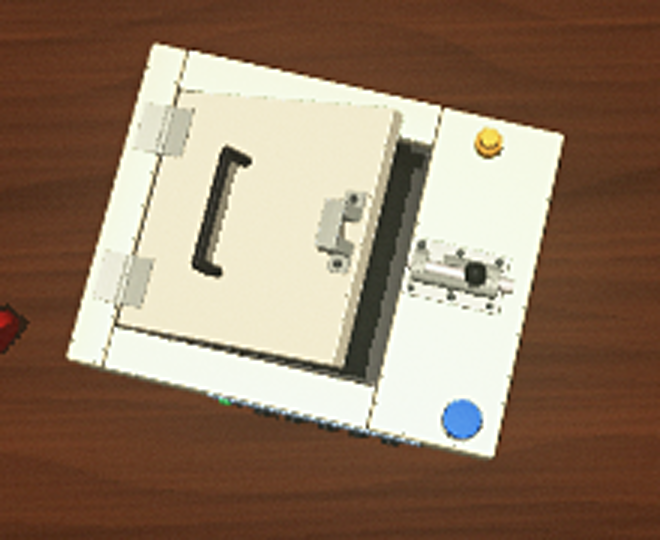

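View pics/b.png

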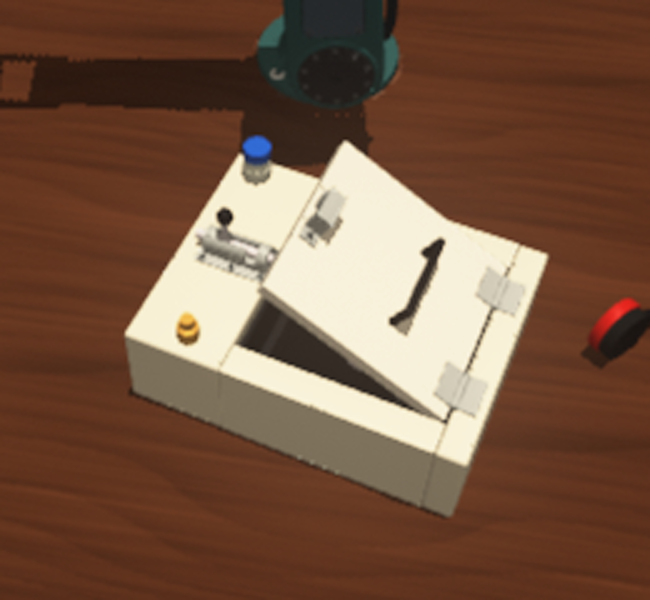

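The top view shows the box with its deck corners at crop pixels (153,43), (563,132), (495,457) and (68,360). The ball is at (475,273), the keeper near (335,230), the jar at (463,418) and the coupler at (488,142). The scene view agrees, with the lid open and the knob upright.

```bash
cat >> h.py <<'E'
def ray(cam,rc,z):
    p=eyes.camera_params(cam);K=np.array(p["intrinsics"]);T=np.array(p["cam_to_world"])
    v=T[:3,:3]@np.linalg.inv(K)@[rc[1],rc[0],1]; o=T[:3,3]; return o+v*(z-o[2])/v[2]
E
python3 - <<'E'
from h import *
c=np.array([(153,43),(563,132),(495,457),(68,360)])/3.+[180,140]-0.33
W=np.array([ray("top",(r,q),120)[:2] for q,r in c]);B=np.array([(150,195),(150,-195),(-150,-195),(-150,195)])
m=W.mean(0);H=(B.T@(W-m));th=np.arctan2(H[0,1]-H[1,0],H[0,0]+H[1,1])
R=np.array([[np.cos(th),-np.sin(th)],[np.sin(th),np.cos(th)]])
print("W",W.round(1).tolist(),"c",m,"yaw",th,"res",((W-m)@R-B).round(1).tolist())
def top(x,y,z): 
    v=(ray("top",(y/3+140-.33,x/3+180-.33),z)[:2]-m)@R; return v.round(1)
print("ball",top(475,273,178),"coupler",top(488,140,152),"jar",top(463,418,168),"casing ends",top(412,267,140),top(500,287,140))
d=np.load("pics/top0.npy")
# lid plane/edge
for q,r in [(200,110),(385,115),(340,350),(130,315),(280,300),(475,273),(400,270),(463,418)]:
    P=pt("top",d,(r/3+140-.33,q/3+180-.33),1);print((q,r),((P[:2]-m)@R).round(1),P[2])
# scene ball
P=np.array([ray("scene",(216/2.5+80,224/2.5+220),178)[:2]]);print("scene ball",(P-m)@R, P)
E
```

```text
W [[712.2, 230.9], [618.1, -143.4], [328.4, -71.4], [422.5, 303.6]] c [520.30913846  79.93584118] yaw -0.24565661507968425 res [[-0.6, -1.9], [-0.8, 2.2], [0.6, 1.6], [0.8, -1.8]]
ball [  -3.1 -142. ] coupler [ 119.6 -128.1] jar [-125.  -158.4] casing ends [ -4.6 -86.7] [  -5.  -166.1]
(200, 110) [ 94.  132.1] 135.2
(385, 115) [102.8 -40.1] 233.7
(340, 350) [-96.5 -48.1] 230.8
(130, 315) [-99.1 148.3] 126.8
(280, 300) [-64.9  12.2] 206.2
(475, 273) [  -4.6 -142. ] 188.7
(400, 270) [ -4.3 -75. ] 101.2
(463, 418) [-124.9 -158.4] 167.9
scene ball [[   1.60740119 -141.11965988]] [[487.54892917 -57.33801223]]
```

Request:
{"fn": "step_arm", "kwargs": {"deltas": [0,0,-50,0,1,0,0,-50,0.165,1,0,0,0,0.165,1,0,0,0,0.165,1,23.5,-54.75,0,0,1,23.5,-54.75,0,0,1,23.5,-54.75,0,0,1,23.5,-54.75,0,0,1], "newtons": 20}}

```text
time: 2.1
eef_pos: [281.1, -341.7, 305.6]
tcp_rot: [3.117, -0.385, 0.001]
wrist_force: [0.5, -0.2, -0.4]
width: 17.2
```

Request:
{"fn": "step_arm", "kwargs": {"deltas": [23.5,-54.75,0,0,1,23.5,-54.75,0,0,1,23.5,-54.75,0,0,1,23.5,-54.75,0,0,1,23.5,-54.75,0,0,1,23.5,-54.75,0,0,1,0,0,0,0,1,0,0,0,0,1]}}

```text
time: 3.1
eef_pos: [496.6, -59.1, 305.4]
tcp_rot: [3.117, -0.384, -0.001]
wrist_force: [0.3, 0.1, 0.2]
width: 0.5
```

```bash
cat >> h.py <<'E'
m=np.array([520.31,79.94]);th=-0.2457;R=np.array([[np.cos(th),-np.sin(th)],[np.sin(th),np.cos(th)]])
def box(P): P=np.asarray(P,float); return np.r_[(P[:2]-m)@R,P[2]-120].round(1)
E
python3 - <<'E'
from h import *
print(box(monitor.sense()["eef_pos"]))
im,d=eyes.grab_frame("wrist");cv2.imwrite("pics/w1.png",im);np.save("pics/w1.npy",d)
p=eyes.camera_params("wrist");print(np.array(p["cam_to_world"]).round(2))
for n in ["slot","knob_ball","keeper","lid_edge","jar_mid","coupler_mid"]:
    print(n,[(np.round(r["centre"]),round(r["confidence"],2),box(q) if (q:=pt("wrist",d,r["centre"])) is not None else 0) for r in nets.recognise("wrist",n)[:2]])
E
```

```text
[  10.8 -140.7  185.4]
[[-2.4000e-01 -9.4000e-01 -2.6000e-01  5.7057e+02]
 [-9.7000e-01  2.4000e-01  6.0000e-02 -7.8890e+01]
 [ 0.0000e+00  2.6000e-01 -9.6000e-01  4.8442e+02]
 [ 0.0000e+00  0.0000e+00  0.0000e+00  1.0000e+00]]
slot [(array([187., 308.]), 0.83, array([   7.3, -131.8,   24.6])), (array([186., 137.]), 0.32, array([22.5, 12.6, 84. ]))]
knob_ball [(array([203., 321.]), 0.74, array([   2.4, -144.8,   67.2]))]
keeper [(array([187., 134.]), 0.73, array([21.1, 16.3, 81.6]))]
lid_edge [(array([186., 134.]), 0.85, array([22. , 15.8, 81.6]))]
jar_mid []
coupler_mid [(array([ 66., 305.]), 0.58, array([ 123.3, -129.4,   32. ])), (array([104., 608.]), 0.51, array([  89.9, -524.3,  -99.3]))]
```

View pics/w1.png

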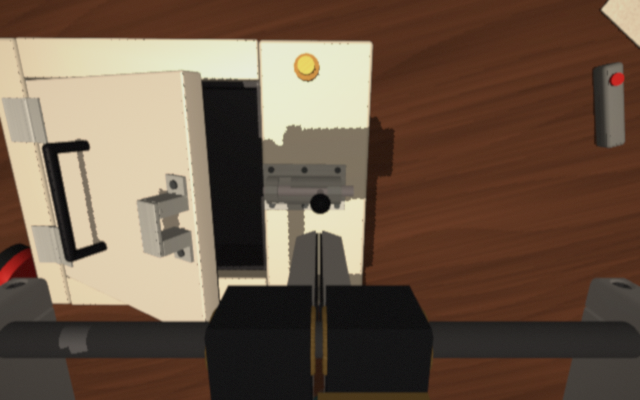

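The wrist view shows the ball at (320,203), the casing along row 187 at columns 264–346, and the keeper at (165,225). The fingertips sit over the bolt. All of it agrees with the box frame.

Request:
{"fn": "step_arm", "kwargs": {"deltas": [23.5,-55.5,0,0,1,23.5,-55.5,0,0,1,0,0,0,0,1,0,0,30,0,1,0,0,30,0,1,0,0,12,0,1,0,0,12,0,1,0,0,12,0,1]}}

```text
time: 4.45
eef_pos: [570.1, 36.8, 210.9]
tcp_rot: [3.118, -0.385, 0.006]
wrist_force: [-0.1, -0.6, 3.1]
width: 0.5
```

Request:
{"fn": "step_arm", "kwargs": {"deltas": [0,0,12,0,1,0,0,12,0,1,0,0,12,0,1,0,0,12,0,1,0,0,12,0,1,0,0,12,0,1,0,0,0,0,1]}}

```text
time: 5.32
eef_pos: [568.4, 37.9, 135.4]
tcp_rot: [-3.117, 0.384, 0.005]
wrist_force: [0.5, 0.7, -0.6]
width: 0.5
```

Request:
{"fn": "step_arm", "kwargs": {"deltas": [0,0,6,0,1,0,0,5,0,1,0,0,4,0,1,0,0,2,0,1,0,0,0,0,1]}}

```text
time: 5.95
eef_pos: [569.5, 37.5, 120.3]
tcp_rot: [-3.118, 0.384, -0.0]
wrist_force: [-0.6, -0.2, 0.4]
width: 0.5
```

Request:
{"fn": "step_arm", "kwargs": {"deltas": [0,0,2,0,1,0,0,2,0,1,0,0,2,0,1,0,0,0,0,1]}}

```text
time: 6.45
eef_pos: [569.7, 37.5, 120.0]
tcp_rot: [-3.118, 0.384, -0.005]
wrist_force: [-8.3, -1.1, 19.2]
width: 0.6
```

Request:
{"fn": "step_arm", "kwargs": {"deltas": [0,0,-50,0,1,0,0,-50,0,1,-19,50,0,0,1,-19,50,0,0,1,-19,48,0,0,1,0,0,0,0,1,0,0,0,0,1]}}

```text
time: 7.32
eef_pos: [478.6, -91.9, 214.4]
tcp_rot: [-3.117, 0.384, -0.001]
wrist_force: [-0.3, -0.3, 0.4]
width: 0.3
```

```bash
python3 - <<'E'
from h import *
s=monitor.sense();print(box(s["eef_pos"]),s["wrist_force"])
im,d=eyes.grab_frame("wrist");cv2.imwrite("pics/w2.png",im);np.save("pics/w2.npy",d)
b,_=eyes.grab_frame("scene")
b=cv2.resize(b[80:280,220:480],(640,492),interpolation=cv2.INTER_CUBIC);cv2.imwrite("pics/s2.png",b)
for n in ["knob_ball","keeper","slot"]:
    print(n,[(np.round(r["centre"]),round(r["confidence"],2),box(q) if (q:=pt("wrist",d,r["centre"])) is not None else 0,box(ray("wrist",r["centre"],178))) for r in nets.recognise("wrist",n)[:2]])
E
```

```text
[   1.3 -176.9   94.4] [-0.28137534 -0.32801402  0.35793883]
knob_ball [(array([225., 268.]), 0.69, array([   3.7, -143.8,   66. ]), array([   0.8, -142.5,   58. ]))]
keeper [(array([188., 102.]), 0.71, array([12. ,  3.3, -0.9]), array([ 26.2, -35.4,  58. ]))]
slot [(array([202., 256.]), 0.64, array([   7.4, -129. ,   25.6]), array([  16.6, -135.3,   58. ]))]
```

View pics/w2.png

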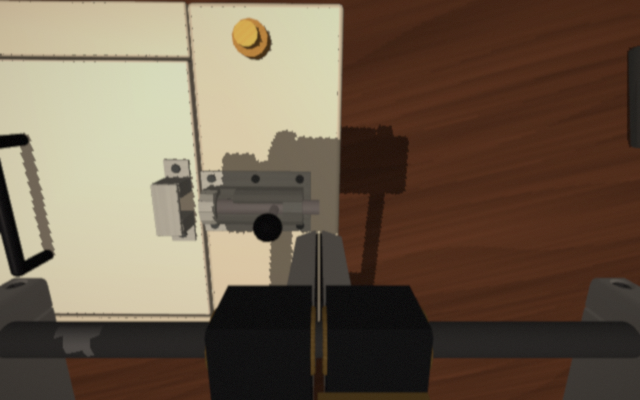

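The lid is shut flush: the measured surface is at deck height and the seams line up. The ball is at (267,227), which is box (2,-143), and the fingertips are at y −177. Next I lower and push +y.

Request:
{"fn": "step_arm", "kwargs": {"deltas": [0,0,24,0,1,0,0,24,0,1,0,0,0,0,1,0,-8,0,0,1,0,-8,0,0,1,0,-6,0,0,1,0,-6,0,0,1,0,0,0,0,1]}}

```text
time: 8.57
eef_pos: [485.5, -64.7, 167.1]
tcp_rot: [-3.118, 0.383, -0.002]
wrist_force: [-1.0, -2.1, 1.5]
width: 0.9
```

```bash
python3 - <<'E'
from h import *
s=monitor.sense();print(box(s["eef_pos"]),s["wrist_force"])
im,d=eyes.grab_frame("wrist")
for n in ["knob_ball"]:
    print(n,[(np.round(r["centre"]),round(r["confidence"],2),box(ray("wrist",r["centre"],178))) for r in nets.recognise("wrist",n)[:2]])
E
```

```text
[   1.4 -148.7   47.1] [-1.01557553 -2.14840084  1.51088567]
knob_ball [(array([255., 276.]), 0.57, array([   0.2, -126.6,   58. ]))]
```

Request:
{"fn": "step_arm", "kwargs": {"deltas": [0,-5,0,0,1,0,-5,0,0,1,0,-4,0,0,1,0,0,0,0,1]}}

```text
time: 9.18
eef_pos: [488.4, -51.0, 166.3]
tcp_rot: [-3.118, 0.383, 0.0]
wrist_force: [-0.4, -1.6, 1.4]
width: 0.6
```

Request:
{"fn": "step_arm", "kwargs": {"deltas": [0,-3,0,0,1,0,-3,0,0,1,0,0,0,0,1]}}

```text
time: 9.55
eef_pos: [489.8, -45.4, 166.4]
tcp_rot: [-3.118, 0.384, 0.0]
wrist_force: [0.1, -2.6, 1.2]
width: 0.9
```

Request:
{"fn": "step_arm", "kwargs": {"deltas": [0,-2,0,0,1,0,-2,0,0,1,0,0,0,0,1]}}

```text
time: 9.93
eef_pos: [490.7, -42.3, 166.4]
tcp_rot: [3.117, -0.384, -0.0]
wrist_force: [-1.4, -5.8, 1.2]
width: 0.6
```

Request:
{"fn": "step_arm", "kwargs": {"deltas": [0,-2,0,0,1,0,-2,0,0,1,0,0,0,0,1]}}

```text
time: 10.3
eef_pos: [490.8, -41.7, 166.6]
tcp_rot: [3.109, -0.387, -0.002]
wrist_force: [-3.6, -12.4, 2.1]
width: 0.5
```

Request:
{"fn": "step_arm", "kwargs": {"deltas": [0,18,0,0,1,-15,2,0,0,1,-15,0,0,0,1,0,0,0,0,1,0,-18,0,0,1,0,-18,0,0,1,0,0,0,0,1]}}

```text
time: 11.18
eef_pos: [466.7, -14.1, 166.6]
tcp_rot: [-3.118, 0.38, -0.001]
wrist_force: [0.3, 0.1, 0.4]
width: 0.3
```

```bash
python3 - <<'E'
from h import *
s=monitor.sense();print(box(s["eef_pos"]),s["wrist_force"])
im,d=eyes.grab_frame("wrist");cv2.imwrite("pics/w3.png",im)
for n in ["knob_ball"]:
    print(n,[(np.round(r["centre"]),round(r["confidence"],2),box(ray("wrist",r["centre"],178))) for r in nets.recognise("wrist",n)[:2]])
E
```

```text
[ -29.1 -104.3   46.6] [0.28046561 0.13272921 0.35222273]
knob_ball [(array([202., 318.]), 0.66, array([-1.000e-01, -1.055e+02,  5.800e+01]))]
```

View pics/w3.png

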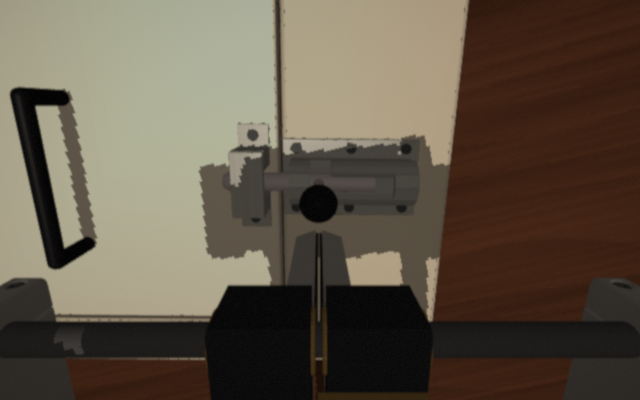

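The rod now passes through the keeper, and the ball at (318,203) is at box (0,-105). The fingers are on its −x side, so I push +x.

Request:
{"fn": "step_arm", "kwargs": {"deltas": [7,0,0,0,1,6,0,0,0,1,5,0,1,0,1,5,0,1,0,1,5,0,2,0,1,5,0,2,0,1,5,0,2,0,1,0,0,0,0,1]}}

```text
time: 12.28
eef_pos: [503.6, -24.5, 158.0]
tcp_rot: [3.118, -0.384, -0.001]
wrist_force: [-1.5, 0.4, -0.4]
width: 0.3
```

```bash
python3 - <<'E'
from h import *
s=monitor.sense();print(box(s["eef_pos"]),s["wrist_force"])
im,d=eyes.grab_frame("wrist");cv2.imwrite("pics/w4.png",im)
for n in ["knob_ball"]:
    print(n,[(np.round(r["centre"]),round(r["confidence"],2),box(ray("wrist",r["centre"],170))) for r in nets.recognise("wrist",n)[:2]])
E
```

```text
[   9.2 -105.4   38. ] [-1.49206264  0.37896474 -0.41586894]
knob_ball [(array([214., 314.]), 0.62, array([  32. , -103.7,   50. ]))]
```

Request:
{"fn": "step_arm", "kwargs": {"deltas": [4,0,1,0,1,3,0,1,0,1,0,0,0,0,1,-10,0,0,0,1,0,0,-30,0,1,18,0,0,0,1,18,0,0,0,1,0,0,0,0,1]}}

```text
time: 13.38
eef_pos: [535.5, -32.7, 186.4]
tcp_rot: [3.118, -0.385, 0.0]
wrist_force: [-0.1, 0.0, -0.1]
width: 0.1
```

Request:
{"fn": "step_arm", "kwargs": {"deltas": [0,0,8,0,1,0,0,5,0,1,0,0,4,0,1,0,0,4,0,1,0,0,4,0,1,0,0,3,0,1,0,0,0,0,1]}}

```text
time: 14.25
eef_pos: [534.7, -32.3, 157.6]
tcp_rot: [-3.118, 0.384, 0.004]
wrist_force: [0.8, -0.4, -0.1]
width: 0.2
```

Request:
{"fn": "step_arm", "kwargs": {"deltas": [0,0,2,0,1,0,0,2,0,1,0,0,0,0,1]}}

```text
time: 14.62
eef_pos: [535.2, -32.4, 156.5]
tcp_rot: [3.118, -0.384, 0.001]
wrist_force: [-1.5, 0.8, 8.7]
width: 0.5
```

Request:
{"fn": "step_arm", "kwargs": {"deltas": [0,0,2,0,1,0,0,1,0,1,0,0,0,0,1]}}

```text
time: 15.0
eef_pos: [535.4, -32.4, 155.8]
tcp_rot: [3.118, -0.384, 0.004]
wrist_force: [-5.5, 0.0, 16.6]
width: 0.4
```

```bash
python3 - <<'E'
from h import *
s=monitor.sense();print(box(s["eef_pos"]),s["wrist_force"])
E
```

```text
[  42.  -105.3   35.8] [-5.48733902  0.04673711 16.5542366 ]
```

Request:
{"fn": "step_arm", "kwargs": {"deltas": [0,0,-30,0,1,0,0,-50,0,1,0,0,-50,0,1,-30,30,0,0,1,-30,30,0,0,1,0,0,0,0,1,0,0,0,0,1]}}

```text
time: 15.88
eef_pos: [462.6, -75.8, 281.0]
tcp_rot: [-3.117, 0.384, 0.001]
wrist_force: [-0.2, 0.0, -0.1]
width: 0.2
```

```bash
python3 - <<'E'
from h import *
s=monitor.sense();print(s["time"],box(s["eef_pos"]),s["wrist_force"])
im,d=eyes.grab_frame("wrist");cv2.imwrite("pics/w5.png",im)
for n in ["knob_ball","keeper","coupler_mid","lid_handle"]:
    print(n,[(np.round(r["centre"]),round(r["confidence"],2),box(q) if (q:=pt("wrist",d,r["centre"])) is not None else 0,box(ray("wrist",r["centre"],147))) for r in nets.recognise("wrist",n)[:2]])
b,e=eyes.grab_frame("scene")
for n in ["jar_mid","handset"]:
    print(n,[(np.round(r["centre"]),round(r["confidence"],2),pt("scene",e,r["centre"])) for r in nets.recognise("scene",n)[:1]])
E
```

```text
15.875 [ -18.1 -165.1  161. ] [-0.19081898  0.00450919 -0.13122515]
knob_ball [(array([129., 252.]), 0.72, array([  39. , -106.6,   35.2]), array([  38.4, -105. ,   27. ]))]
keeper [(array([152., 119.]), 0.97, array([13.8, 35.7, -0.6]), array([17.5, 19.4, 27. ]))]
coupler_mid [(array([ 30., 278.]), 0.67, array([ 119.5, -131.1,   31.6]), array([ 120.4, -130.6,   27. ]))]
lid_handle [(array([150., 119.]), 0.95, array([16.3, 34.9,  0. ]), array([19.7, 19. , 27. ]))]
jar_mid [(array([144., 323.]), 0.76, array([379.6, -38.9, 160.3]))]
handset [(array([183., 187.]), 0.63, array([ 486. , -451. ,   19.5]))]
```

View pics/w5.png

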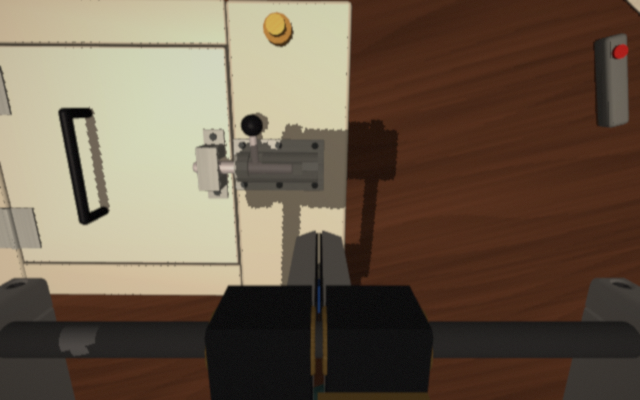

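The ball at (252,125) is at box (39,-106) with its top about 35 above the deck. That is fully down in the notch, and the rod is through the keeper at (207,167). The lid is flush and nothing else has moved.

```bash
python3 -c "
from plant import job; print(job.hand_in())"
```

```text
the job is handed in; nothing more can be done
None
```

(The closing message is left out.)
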